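Press the amber sippy cup into its foam pocket

ROBOT

A 6-joint arm with a two-finger parallel gripper is mounted at the origin on the work surface. World frame = base frame: x ahead of the robot, y to its left, z up, the work surface at z = 0. Lengths are in mm, angles in degrees, forces in N, time in s.
With the tool pointing down it reaches from about 300 to 850 mm from the base axis. Payload 4.2 kg.
Tool frame: the origin (TCP) lies midway between the tips of the shut fingers; the grasp point (between the pads) lies 19 mm behind it; x points along the fingers, y is the direction in which the jaws open and shut, and the axes are right-handed (so a half turn about x gives the same grasp; the last joint's range is limited). The gripper opens to 91 mm and grips with 3 to 60 N. Pads are 32 mm wide; open, the fingers measure 118 mm over their backs; the gripper's body (76 mm by 178 mm) begins 60 mm behind the grasp point.
Start: joints at [-1.146, 18.312, 89.639, -0, 72.044, -1.146], TCP at [575.016, 0, 213.976] pointing down, gripper open.
Joint ranges: [-177.97, 177.97], [-48.28, 115.42], [12.27, 149.76], [-77.06, 257.06], [2.81, 150.46], [-146.56, 146.56]. Speed limits (degrees/s): [147.25, 147.25, 180, 180, 180, 180].

INTERFACE

Orientations are given as [roll, pitch, yaw] about the fixed x, y, z axes, in that order (R = Rz(yaw) Ry(pitch) Rx(roll)).
In Python, from workcell import * gives the robot as it stands.
- The arm moves only by the shell command python3 -m handwheel 'ROWS' [FORCE]. ROWS is a JSON object of lists of equal length, an entry for each row: "gripper": the closure, from 0 (fully open) to 1 (shut); "offset": the shift along the tool's x, y, z in mm, a list of three; "rot": the turn, a rotation vector about the tool's x, y, z in degrees, a list of three. A call has 1 to 5 rows; each row is the pose to reach, as a shift and turn from the pose commanded when the call began, along the tool's axes at that moment; what a row does not reach only later rows make up. A row lasts 1/12 s, in which the tool goes at most 41.7 mm and 7.16 degrees, less where a joint would pass 70% of its speed; a pose out of reach is approached as far as the arm can. A call with a gripper value outside its range is refused whole. The fingers move at their own pace and stop on an object; FORCE is the grip in N (left out, the last holds). Time passes only in rows, so rows that repeat a pose let the fingers close. It gives the time, the measured TCP pose, the force and the opening at its end, in the units of the state.
- state(): the state, without advancing time (a new reading comes with each control period).
- grab_frame(name): name is "scene" or "side" or "wrist"; returns the picture (420x560x3 uint8, red, green, blue); there is no depth.
- camera_params(name): a dict with "fx", "fy", "cx", "cy" (pixels), "position" and "attitude" of the camera in the world; the wrist camera has in their place "hand_eye" (4x4, takes a point from camera to tool coordinates, whose origin is the TCP and whose axes are the tool frame's). Camera axes: x right, y up, looking along -z (the intrinsics and any distortion apply to the point x, -y, -z); pixel columns grow to the right and rows downward; lengths in mm; the calibration is good to about 2 mm. A picture is of the moment at which its call begins: read the wrist's pose just before it. camera_params takes no time and is no camera call.
- job_done(): hands the job in, once; it reports no verdict.
The state is a dict: "time_s": time; "qpos": joint angles; "qvel": joint speeds; "effort": joint torques, N m; "ee_pos": TCP position; "ee_rot": TCP orientation; "force": force on the tool from outside, world axes, zero at the start; "torque": the same for the moment, N m; "gripper_width": finger opening in mm.
Only numpy, scipy, OpenCV 4.12 (cv2) and the standard library are available. Lean on these libraries where they do the work, as an engineer would, in place of code of your own. Each camera call takes 0.05 s, during which the arm holds its last target.

TASK

Take the amber sippy cup out of the chrome rack, lay it on its side in the empty cup-shaped pocket of the foam travel tray with its spout in the narrow end of the pocket, and press it down past the springy foam lips until it sits fully home on the pocket floor. Leave the clear cup in the rack and do not disturb the other things.

Things in the scene. Friction and masses are not known exactly. Their poses are not given: they have to be found in the camera images.
- cup_amber: Empty closed amber sippy cup, orange lid, spout and base ring, about 0.12 kg, lying level in a rack slot. Origin on its axis, mid-body; x along it to the spout (y, z roll). Along x, mm: base ring -56 to -46 (62 diameter), amber body -46 to 46 (58 diameter; grip at the origin), lid 46 to 68 (62 diameter), spout 68 to 102 (26 diameter).
- cup_amber_spout (a point): Tip of the amber cup's spout, on its axis, 102 mm from the cup's origin.
- cup_clear: Clear sippy cup with white lid and spout, same shape, axes and mass as the amber one, in the other rack slot. It stays in the rack.
- rack: Fixed chrome wire rack, 185 (x) by 240 mm (y), on the glass (top of glass: z = 0.010 m). Origin under its middle. Two slots along x, at y = +65 and -65 mm, either may hold the amber cup; spouts towards +x. A slot is two 8 mm bars 40 mm apart; a cup's axis lies 61 mm above the glass. 58 mm high end stops at x = -85 mm. Room for fingers on both sides of each cup body.
- foam_tray: Fixed white tray with grey die-cut foam, on the glass. Origin on its underside below the cup pocket's centre; x along the pocket to its narrow spout end, z up. Foam x -80 to 125, y -135 to 75 mm, top 55 mm above the origin. Home, the cup's axis is 43 mm and its body's top 72 mm above the origin. A pacifier case, 66 mm high, sits at y -128 to -86 mm and stays.
- pocket_floor (a point): Centre of the cup pocket's blue floor, 12 mm above the tray's underside, 43 mm below the foam's top; axes as foam_tray. The home cup has its origin 31 mm straight above this point.
- pocket_mouth (a point): Pocket centre at the foam's top; axes as foam_tray. Pocket 67 mm wide for x -59.5 to 71.5 mm, 34 mm wide for x 71.5 to 106 mm: the cup fits one way only, 3.5 mm spare at each end, 2 mm at each side. Finger notches as deep as the pocket widen it to y = +-64 mm for x -19 to 19 mm.
- foam_lips (a point): Midpoint of four black springy lips, 51 mm above the tray's underside, at x = -32 and 32 mm on both sides. They stick 8 mm into the pocket (51 mm between them) and yield sideways. A cup laid on them stays up, axis about 64 mm above the tray's underside; about 8 to 18 N straight down on the middle of its body pushes it past them to the floor.
- pocket_spout (a point): Where the spout's tip comes when the cup is home: 102 mm along the tray's x from the pocket's centre, 43 mm above its underside.
- jug: White ceramic milk jug, 125 mm high, 96 mm wide, handle to its +y. Origin under its base. Bystander.
- coaster: Round wooden coaster, 96 mm wide, 10 mm thick, origin under it. Bystander.
- bowl: Yellow plastic bowl, 120 mm wide, 50 mm high, origin under it. Bystander.
- spoon: Baby spoon, 150 mm long, lying on the glass. Bystander.

How it is judged:
By the outcome, as a careful person would: the job done as asked, in the order asked, and still so for the second after the job is handed in, with the robot touching nothing.
It also fails if it takes over 48 s, if anything falls off the work surface, if the arm or the gripper's body presses on something with over 40 N, if the wrist force passes 120 N, or if a joint passes its speed limit or range.

## Working session

There is one attempt and no reset: what is moved stays moved. The work goes in short steps, Python scripts to look and compute and a shell command to move; the robot and the scene stay as the last step left them, time stands still between calls to the robot, and variables do not carry over. Pictures are saved under pics/ and viewed, and the job is handed in when it is done.

```bash
ls; mkdir -p pics; python3 - <<'E'
from workcell import *
import cv2
print(state())
for n in ["scene","side","wrist"]:
    print(n,camera_params(n))
    cv2.imwrite(f"pics/{n}0.png",grab_frame(n)[:,:,::-1])
E
```

```text
pics
{'time_s': 0.0, 'qpos': array([-1.14576845e+00,  1.83527919e+01,  8.97074533e+01,  1.31985034e-04,
        7.20404614e+01, -1.14565166e+00]), 'qvel': array([ 0.01559026,  0.0423187 ,  0.07784623, -0.05544894, -0.01401821,
       -0.0206521 ]), 'effort': array([-5.01459035e-04, -4.12465632e+01, -2.31973493e+01,  7.28826877e-02,
        4.58198413e-02, -1.41870069e-04]), 'ee_pos': array([5.74505935e+02, 1.28604806e-02, 2.13101620e+02]), 'ee_rot': array([-91.21704328,  89.89929336, 178.78279912]), 'force': array([0.01996473, 0.55417876, 0.69279969]), 'torque': array([-0.04583737, -0.01496596, -0.06531069]), 'gripper_width': 91.01508048680988}
scene {'fx': 381.7982043466935, 'fy': 381.7982043466935, 'cx': 284.01260474088593, 'cy': 207.38773163351894, 'position': array([1071.54145383,  478.55088026,  673.55351997]), 'attitude': array([ 44.42617301,   0.85805773, 127.31881724])}
side {'fx': 418.2740379184845, 'fy': 418.2740379184845, 'cx': 278.24772902456056, 'cy': 206.9690674576849, 'position': array([393.69509024, 887.09028906, 906.82672919]), 'attitude': array([  44.62968526,    1.03976221, -165.67396016])}
wrist {'fx': 374.740512042435, 'fy': 374.740512042435, 'cx': 282.7683339226587, 'cy': 207.29813019590773, 'hand_eye': array([[-5.71073631e-04,  2.48071240e-01, -9.68741624e-01,
        -1.70346781e+02],
       [ 9.99998874e-01,  1.48577952e-03, -2.09027688e-04,
        -4.46746073e-01],
       [ 1.38748270e-03, -9.68740653e-01, -2.48071809e-01,
        -6.93787616e+01],
       [ 0.00000000e+00,  0.00000000e+00,  0.00000000e+00,
         1.00000000e+00]])}
```

View pics/scene0.png

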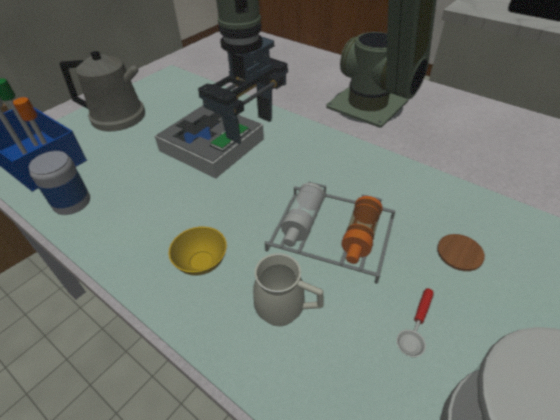

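View pics/side0.png

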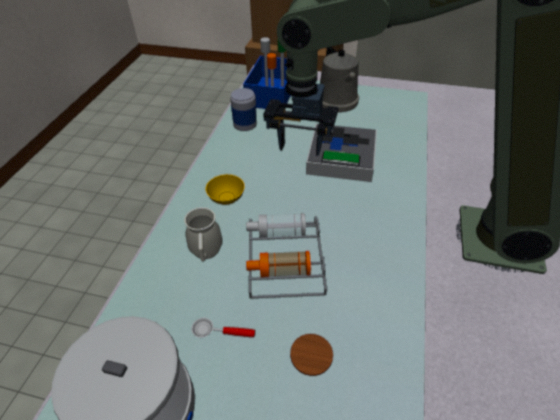

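View pics/wrist0.png

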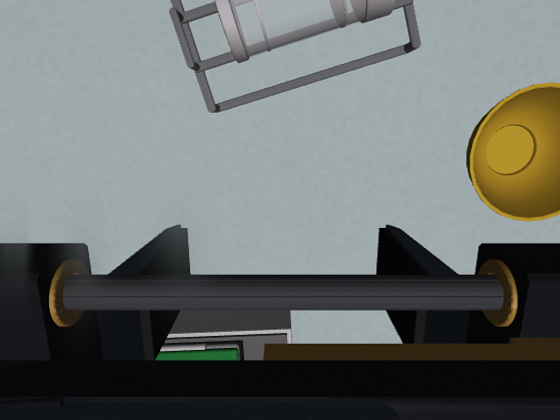

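```bash
cat > h.py <<'E'
from workcell import *
import numpy as np, cv2
from scipy.spatial.transform import Rotation as R
def rpy(a): return R.from_euler('xyz',a,degrees=True).as_matrix()
def cam(n,st=None):
    p=camera_params(n)
    if n!='wrist': Rm,t=rpy(p['attitude']),np.array(p['position'])
    else:
        H=np.array(p['hand_eye']); Rt=rpy(st['ee_rot'])
        Rm=Rt@H[:3,:3]; t=Rt@H[:3,3]+st['ee_pos']
    return p,Rm,t
def ray(c,u,v):
    p,Rm,t=c
    d=Rm@np.array([(u-p['cx'])/p['fx'],-(v-p['cy'])/p['fy'],-1]); return t,d/np.linalg.norm(d)
def onz(c,u,v,z):
    t,d=ray(c,u,v); return t+d*(z-t[2])/d[2]
def tri(rs):
    A=0;b=0
    for t,d in rs:
        P=np.eye(3)-np.outer(d,d);A=A+P;b=b+P@t
    return np.linalg.solve(A,b)
def proj(c,X):
    p,Rm,t=c; q=Rm.T@(np.asarray(X,float)-t); return np.array([p['cx']+p['fx']*q[0]/-q[2],p['cy']+p['fy']*q[1]/q[2]])
E
python3 - <<'E'
from h import *
s=cam('scene');d=cam('side')
print(rpy(state()['ee_rot']).round(2))
print("amber spout",onz(s,353,255,71),onz(d,248,265,71))
print("amber base",onz(s,370,203,71),onz(d,309,262,71))
for n,(x0,y0,x1,y1) in {'scene':(140,60,300,180),'side':(260,90,400,195)}.items():
    im=cv2.imread(f'pics/{n}0.png')[y0:y1,x0:x1]
    cv2.imwrite(f'pics/{n}0_tray.png',cv2.resize(im,None,fx=5,fy=5,interpolation=cv2.INTER_CUBIC))
for n,(x0,y0,x1,y1) in {'scene':(260,170,400,280),'side':(230,200,340,305)}.items():
    im=cv2.imread(f'pics/{n}0.png')[y0:y1,x0:x1]
    cv2.imwrite(f'pics/{n}0_rack.png',cv2.resize(im,None,fx=5,fy=5,interpolation=cv2.INTER_CUBIC))
# amber orange mask
for n in ['scene','side']:
    im=cv2.imread(f'pics/{n}0.png');h=cv2.cvtColor(im,cv2.COLOR_BGR2HSV)
    m=cv2.inRange(h,(3,170,120),(20,255,255)); k,l,st,c=cv2.connectedComponentsWithStats(m)
    for i in range(1,k):
        if st[i,4]>20: print(n,st[i],c[i])
E
```

```text
[[-0.  1.  0.]
 [ 0.  0. -1.]
 [-1. -0. -0.]]
amber spout [630.81699779 301.51642669  71.        ] [635.5194292  303.96923113  71.        ]
amber base [482.64555561 258.84593538  71.        ] [490.82053752 259.63295367  71.        ]
scene [13 98 15  7 70] [ 19.81428571 100.78571429]
scene [361 197  19   8  44] [371.02272727 199.06818182]
scene [345 229  26  15 214] [358.8317757  234.73364486]
scene [348 243  14  16 150] [354.14       250.43333333]
side [267  53   9   5  33] [271.  55.]
side [306 251   5  19  61] [307.78688525 259.47540984]
side [247 253  22  19 256] [260.015625 262.703125]
```

```bash
ls pics
```

```text
scene0.png
scene0_rack.png
scene0_tray.png
side0.png
side0_rack.png
side0_tray.png
wrist0.png
```

View pics/scene0_tray.png

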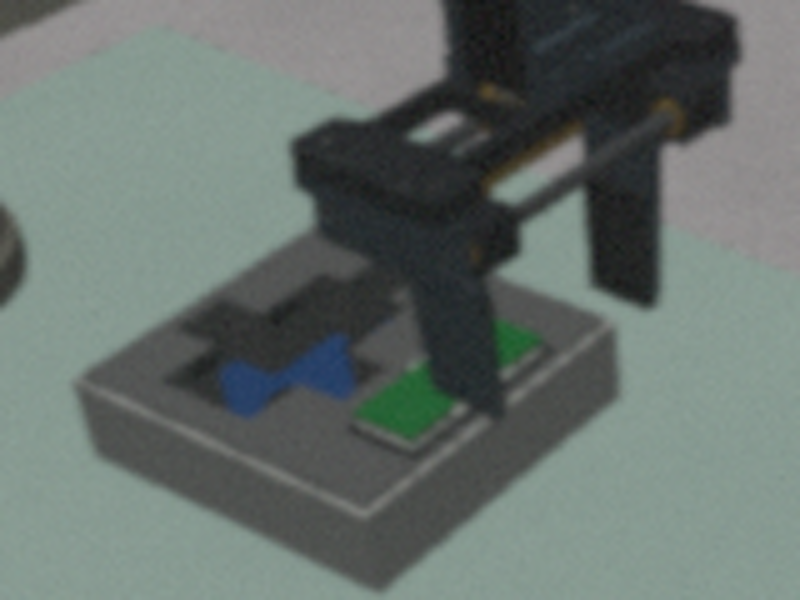

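View pics/side0_tray.png

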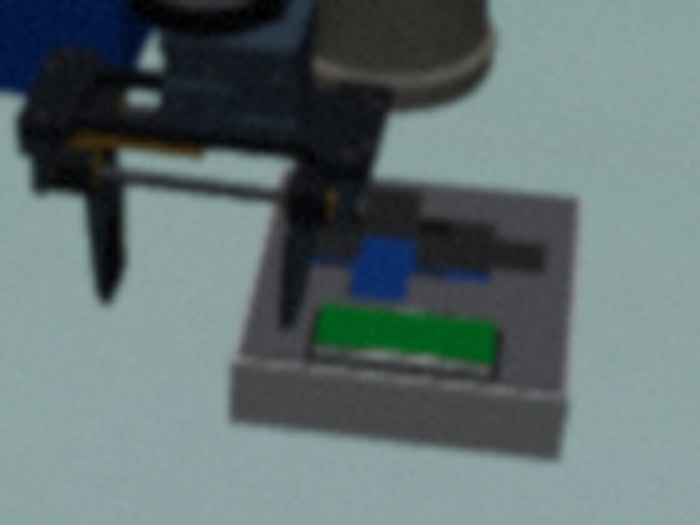

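View pics/scene0_rack.png

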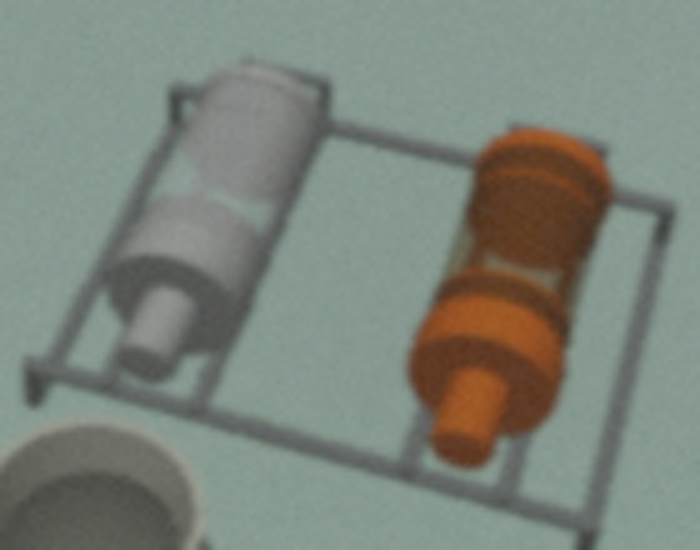

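View pics/side0_rack.png

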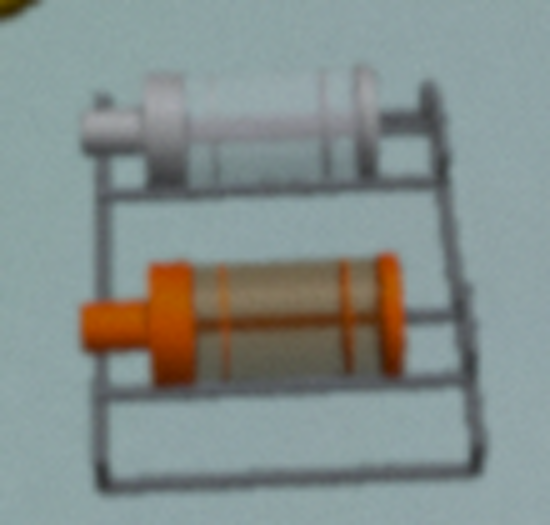

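```bash
python3 - <<'E'
from h import *
s=cam('scene');d=cam('side')
for u,v in [(365,515),(80,383),(615,322)]: print('scene corner',onz(s,140+u/5,60+v/5,65).round(0))
for u,v in [(235,357),(567,395),(577,198)]: print('side corner',onz(d,260+u/5,90+v/5,65).round(0))
# jug, bowl rim
print('bowl',onz(s,198,248,60).round(),'jug rim',onz(s,278,272,135).round(), onz(d,201,217,135).round())
# cup points
L=lambda c,x0,y0,P,z:[onz(c,x0+u/5,y0+v/5,z).round(0) for u,v in P]
print('spout tip scene/side tri',tri([ray(s,260+462/5,170+447/5),ray(d,230+82/5,200+328/5)]))
print('rack corners low bars side',L(d,230,200,[(100,488),(475,468)],40),'scene',L(s,260,170,[(590,525),(668,208),(35,365)],40))
E
```

```text
scene corner [ 584. -130.   65.]
scene corner [ 595. -339.   65.]
scene corner [ 376. -138.   65.]
side corner [ 576. -132.   65.]
side corner [ 369. -142.   65.]
side corner [ 382. -353.   65.]
bowl [796.  36.  60.] jug rim [785. 237. 135.] [778. 232. 135.]
spout tip scene/side tri [639.39748619 305.37787242  69.08532769]
rack corners low bars side [array([611., 374.,  40.]), array([438., 320.,  40.])] scene [array([622., 357.,  40.]), array([445., 304.,  40.]), array([689., 130.,  40.])]
```

```bash
python3 - <<'E'
from h import *
s=cam('scene');d=cam('side')
print('pot base',onz(s,118,120,10).round(),onz(d,340,105,10).round(),'pot top tri',tri([ray(s,96,55),ray(d,341,57)]).round())
print('can',onz(s,68,208,10).round(),'bin',onz(s,45,180,10).round(), 'swab tri',tri([ray(s,26,103),ray(d,271,56)]).round())
print(proj(cam('wrist',state()),[506,-270,65]))
E
python3 -m handwheel '{"gripper":[0,0,0,0,0],"offset":[[-10,-10,40],[-20,-20,80],[-30,-30,120],[-40,-40,155],[-50,-50,190]],"rot":[[0,0,0],[0,0,0],[0,0,0],[0,0,0],[0,0,0]]}'
```

```text
pot base [ 565. -583.   10.] [ 531. -571.   10.] pot top tri [ 548. -599.  202.]
can [ 878. -350.   10.] bin [ 857. -496.   10.] swab tri [ 796. -529.  202.]
[218.19315966 445.51278025]
time_s: 0.57
ee_pos: [524.1, -191.7, 264.2]
ee_rot: [-81.1, 90.0, -171.1]
force: [-0.3, -0.0, -0.3]
gripper_width: 91.0
```

```bash

python3 -m handwheel '{"gripper":[0,0,0,0],"offset":[[0,-5,35],[0,-10,70],[0,-15,105],[0,-18,135]],"rot":[[0,0,0],[0,0,0],[0,0,0],[0,0,0]]}'
python3 -m handwheel '{"gripper":[0,0],"offset":[[0,0,0],[0,0,0]],"rot":[[0,0,0],[0,0,0]]}'
python3 - <<'E'
from h import *
import pickle
s=state();f=grab_frame('wrist');f2=grab_frame('scene')
cv2.imwrite('pics/w1.png',f[:,:,::-1]);cv2.imwrite('pics/s1.png',f2[:,:,::-1])
pickle.dump(s,open('w1.pkl','wb'));print(s['time_s'],s['ee_pos'],s['ee_rot'])
E
```

```text
time_s: 0.9
ee_pos: [506.0, -327.2, 263.8]
ee_rot: [-60.1, 90.0, -150.2]
force: [1.3, 0.3, -0.3]
gripper_width: 90.9
time_s: 1.07
ee_pos: [506.4, -326.2, 263.2]
ee_rot: [-140.1, 89.9, 129.7]
force: [-0.3, 1.0, 0.1]
gripper_width: 91.2
1.0667 [ 506.43315514 -326.15763708  263.15491116] [-140.13396421   89.91674542  129.70624822]
```

View pics/w1.png

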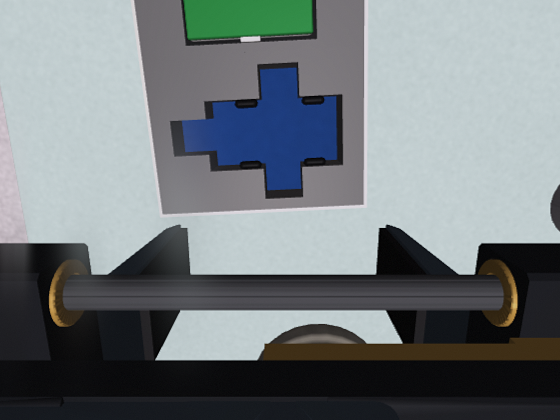

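```bash
python3 - <<'E'
from h import *
import pickle
st=pickle.load(open('w1.pkl','rb'));im=cv2.imread('pics/w1.png')
c=cam('wrist',st)
roi=im[45:205,160:355]
g=roi.max(2).astype(int);h=cv2.cvtColor(roi,cv2.COLOR_BGR2HSV)
print('foam val',np.median(g[100:140,0:25]))
m=((roi.astype(int).max(2)<75)|(h[...,1]>110)).astype(np.uint8)*255
cs,_=cv2.findContours(m,cv2.RETR_EXTERNAL,cv2.CHAIN_APPROX_NONE)
k=max(cs,key=cv2.contourArea)
for e in (4,):
    a=cv2.approxPolyDP(k,e,True)[:,0]+[160,45]
    for u,v in a: print((u,v),onz(c,u,v,65).round(1)[:2])
cv2.drawContours(roi,[k],-1,(0,255,255),1)
cv2.imwrite('pics/w1p.png',cv2.resize(roi,None,fx=4,fy=4,interpolation=cv2.INTER_NEAREST))
E
```

```text
foam val 126.0
(np.int64(341), np.int64(94)) [ 561.1 -241. ]
(np.int64(299), np.int64(96)) [ 521.6 -242.6]
(np.int64(297), np.int64(62)) [ 519.5 -212.5]
(np.int64(258), np.int64(64)) [ 483.5 -214.1]
(np.int64(258), np.int64(99)) [ 482.8 -245.2]
(np.int64(205), np.int64(101)) [ 432.6 -246.8]
(np.int64(205), np.int64(119)) [ 431.7 -263.4]
(np.int64(170), np.int64(121)) [ 398.  -265.1]
(np.int64(174), np.int64(153)) [ 399.6 -295.6]
(np.int64(209), np.int64(154)) [ 433.8 -296.7]
(np.int64(211), np.int64(170)) [ 434.9 -312.5]
(np.int64(263), np.int64(168)) [ 486.4 -310.7]
(np.int64(266), np.int64(198)) [ 488.9 -341.2]
(np.int64(302), np.int64(196)) [ 525.2 -339.3]
(np.int64(302), np.int64(166)) [ 525.  -308.9]
(np.int64(342), np.int64(164)) [ 564.4 -307.1]
```

View pics/w1p.png

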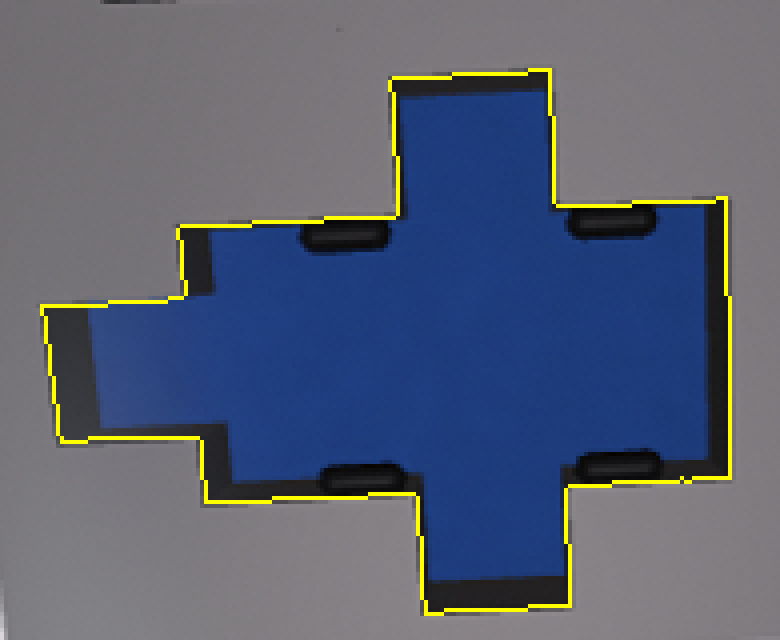

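```bash
cat >> h.py <<'E'
def rigid2(A,B):
    A=np.array(A,float);B=np.array(B,float);a=A.mean(0);b=B.mean(0)
    H=(A-a).T@(B-b); th=np.arctan2(H[0,1]-H[1,0],H[0,0]+H[1,1])
    Rm=np.array([[np.cos(th),-np.sin(th)],[np.sin(th),np.cos(th)]])
    t=b-Rm@a; r=B-(A@Rm.T+t)
    return t,np.degrees(th),r
E
python3 - <<'E'
from h import *
import pickle
st=pickle.load(open('w1.pkl','rb'));c=cam('wrist',st)
px=[(341,94),(299,96),(297,62),(258,64),(258,99),(205,101),(205,119),(170,121),(174,153),(209,154),(211,170),(263,168),(266,198),(302,196),(302,166),(342,164)]
px=[(341.5,94),(299,96),(297.5,62),(258,63.5),(259,98.5),(205,101),(206,119),(170.5,121),(174.5,155),(210,154),(211,170),(264,168.5),(266,198),(302.5,196.5),(302,166.5),(342,164.5)]
T=[(-59.5,-33.5),(-19,-33.5),(-19,-64),(19,-64),(19,-33.5),(71.5,-33.5),(71.5,-17),(106,-17),(106,17),(71.5,17),(71.5,33.5),(19,33.5),(19,64),(-19,64),(-19,33.5),(-59.5,33.5)]
B=[onz(c,u,v,65)[:2] for u,v in px]
t,th,r=rigid2(T,B);print(t,th);print(r.round(1).tolist())
A=np.array(T);B=np.array(B)
print('scale',np.sqrt(((B-B.mean(0))**2).sum()/((A-A.mean(0))**2).sum()))
E
```

```text
[ 504.62528514 -276.81982801] -177.5051923722305
[[-1.0, -0.2], [-0.6, -0.1], [-0.8, -0.4], [0.6, 0.1], [-0.4, -0.5], [0.9, -0.3], [0.2, -0.4], [0.5, -0.6], [0.4, 0.8], [0.8, 0.2], [0.3, 0.9], [0.3, -0.1], [0.5, 0.4], [-0.7, 0.2], [-0.1, 0.0], [-1.1, 0.1]]
scale 0.9913903747521545
```

```bash
cat >> h.py <<'E'
def tool(yaw): # tool x down, tool y at yaw
    y=np.radians(yaw); X=np.array([0,0,-1.]);Y=np.array([np.cos(y),np.sin(y),0]);return np.c_[X,Y,np.cross(X,Y)]
def goto(p,yaw,st=None):
    st=st or state(); Rt=rpy(st['ee_rot']); off=Rt.T@(np.array(p,float)-st['ee_pos'])
    rv=R.from_matrix(Rt.T@tool(yaw)).as_rotvec(degrees=True)
    print('t',round(st['time_s'],2),'off',off.round(1),'rot',rv.round(2),'q',np.round(st['qpos'],0))
E
python3 -m handwheel '{"gripper":[0,0,0,0,0],"offset":[[0,-3,-40],[0,-6,-80],[0,-9,-120],[0,-12,-160],[0,-15,-200]],"rot":[[0,0,0],[0,0,0],[0,0,0],[0,0,0],[0,0,0]]}'
python3 -m handwheel '{"gripper":[0,0,0,0,0],"offset":[[0,-3,-40],[0,-6,-80],[0,-9,-120],[0,-12,-160],[0,-15,-200]],"rot":[[7,0,0],[14,0,0],[21,0,0],[28,0,0],[35,0,0]]}'
python3 -c "
from h import *
goto([465,252,263],-73)"
```

```text
time_s: 1.58
ee_pos: [491.2, -121.8, 264.1]
ee_rot: [140.2, 90.0, 50.3]
force: [0.6, -0.4, -0.4]
gripper_width: 91.2
time_s: 2.0
ee_pos: [477.3, 60.3, 264.3]
ee_rot: [156.4, 90.0, 34.8]
force: [-0.5, 0.4, 0.1]
gripper_width: 91.1
t 2.0 off [   1.4 -111.1 -156.7] rot [ 4.133e+01 -4.000e-02 -0.000e+00] q [ 6.  8. 96.  0. 76. 37.]
```

```bash

python3 -m handwheel '{"gripper":[0,0,0,0,0],"offset":[[0,-23,-28],[0,-46,-56],[0,-69,-84],[0,-92,-112],[0,-111,-138]],"rot":[[7,0,0],[14,0,0],[21,0,0],[28,0,0],[35,0,0]]}'
python3 -m handwheel '{"gripper":[0,0,0],"offset":[[0,0,0],[0,0,0],[0,0,0]],"rot":[[3,0,0],[3,0,0],[3,0,0]]}'
python3 - <<'E'
from h import *
import pickle
s=state();f=grab_frame('wrist')
cv2.imwrite('pics/w2.png',f[:,:,::-1])
pickle.dump(s,open('w2.pkl','wb'));print(s['time_s'],s['ee_pos'],s['ee_rot']);goto([465,252,263],-73)
E
```

```text
time_s: 2.42
ee_pos: [454.2, 233.8, 264.4]
ee_rot: [-131.3, 90.0, 74.7]
force: [0.8, -0.2, -0.2]
gripper_width: 91.2
time_s: 2.67
ee_pos: [455.2, 231.7, 264.0]
ee_rot: [39.7, 90.0, -117.0]
force: [-0.5, -0.0, 1.0]
gripper_width: 91.1
2.6667 [455.23642229 231.7215894  264.00222886] [  39.65712863   89.97709489 -116.99728565]
t 2.72 off [  1.1 -15.5 -16.9] rot [ 6.25  0.01 -0.01] q [26. 11. 93. -0. 77. 92.]
```

View pics/w2.png

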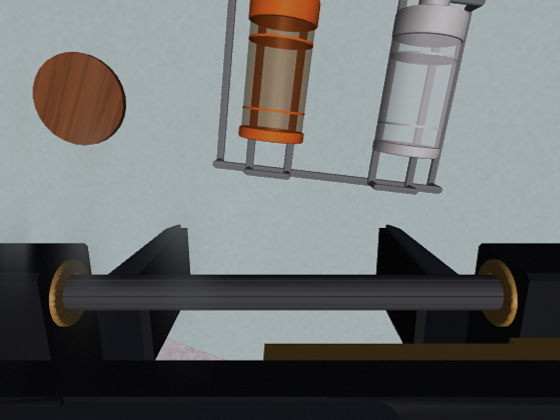

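```bash
python3 -c "
from h import *
goto([503,263,300],-73)"
```

```text
t 2.72 off [-36.  -10.6 -56.2] rot [ 6.25  0.01 -0.01] q [26. 11. 93. -0. 77. 92.]
```

```bash

python3 -m handwheel '{"gripper":[0,0,0,0],"offset":[[-18,-5,-28],[-36,-10.5,-56],[-36,-10.5,-56],[-36,-10.5,-56]],"rot":[[3,0,0],[6.2,0,0],[6.2,0,0],[6.2,0,0]]}'
python3 - <<'E'
from h import *
import pickle
s=state();f=grab_frame('wrist')
cv2.imwrite('pics/w3.png',f[:,:,::-1])
pickle.dump(s,open('w3.pkl','wb'));print(s['time_s'],s['ee_pos'],s['ee_rot'])
E
```

```text
time_s: 3.05
ee_pos: [504.7, 262.2, 300.4]
ee_rot: [-178.5, 89.9, 18.4]
force: [-0.4, -0.3, -0.2]
gripper_width: 90.8
3.05 [504.69584722 262.18919052 300.42485108] [-178.51256065   89.92865163   18.40554054]
```

View pics/w3.png

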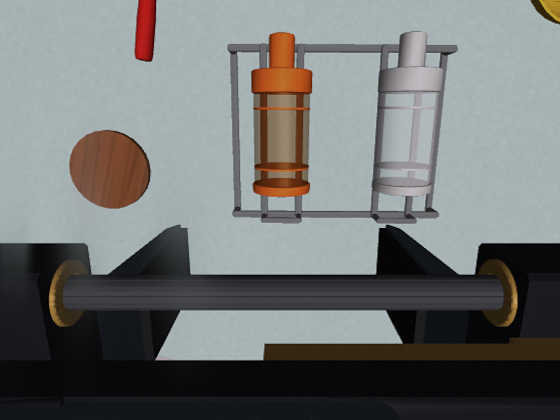

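```bash
python3 - <<'E'
from h import *
import pickle
st=pickle.load(open('w3.pkl','rb'));im=cv2.imread('pics/w3.png');c=cam('wrist',st)
h=cv2.cvtColor(im,cv2.COLOR_BGR2HSV)
m=cv2.inRange(h,(3,150,60),(25,255,255)); m[:, :225]=0;m[:,340:]=0;m[215:]=0
P=[]
for v in list(range(38,60,3))+list(range(72,90,3))+list(range(183,192,2)):
    u=np.where(m[v])[0]
    if len(u)<5: continue
    a,b=u.min()-.0,u.max()
    t,d1=ray(c,a-.5,v);_,d2=ray(c,b+.5,v);d=d1+d2
    X=t+d*(71-t[2])/d[2];P.append(X[:2])
    print(v,a,b,X[:2].round(1))
P=np.array(P);mu=P.mean(0);w=np.linalg.svd(P-mu)[2][0];w*=np.sign(w[0]);print('yaw',np.degrees(np.arctan2(w[1],w[0])))
n=np.array([-w[1],w[0]]);print('lat off',((P-mu)@n).round(2))
col=im[25:205,275:287].astype(int).mean(1)
hs=h[25:205,278:286]
for v in range(28,202): print(v,col[v-25].astype(int),end=';')
np.save('ax.npy',np.r_[mu,w])
E
```

```text
38 270.0 294 [638.3 303.3]
41 270.0 294 [635.7 302.5]
44 269.0 293 [632.8 302.7]
47 269.0 293 [630.1 301.9]
50 269.0 294 [627.6 300.6]
53 270.0 293 [624.9 299.8]
56 270.0 293 [622.3 299. ]
59 270.0 293 [619.6 298.2]
72 252.0 311 [607.8 294.6]
75 252.0 311 [605.1 293.8]
78 252.0 311 [602.3 293. ]
81 252.0 311 [599.5 292.1]
84 252.0 311 [596.8 291.3]
87 252.0 311 [594.  290.5]
183 254.0 308 [498.9 262.3]
185 253.0 309 [496.8 261.7]
187 254.0 309 [494.8 260.5]
189 254.0 308 [492.5 260.4]
191 254.0 308 [490.4 259.8]
yaw 16.604655221774706
lat off [-0.42 -0.43  0.55  0.54  0.03  0.03  0.02  0.01 -0.04 -0.05 -0.06 -0.07
 -0.08 -0.09  0.13  0.12 -0.42  0.11  0.11]
28 [181 179 168];29 [181 179 167];30 [183 180 168];31 [176 174 161];32 [ 95 110 138];33 [ 22  82 183];34 [ 31  89 182];35 [ 33  92 182];36 [ 33  92 182];37 [ 33  93 182];38 [ 33  92 182];39 [ 33  93 183];40 [ 33  93 183];41 [ 33  93 183];42 [ 33  93 183];43 [ 33  93 183];44 [ 33  93 183];45 [ 33  93 183];46 [ 33  93 183];47 [ 34  94 184];48 [ 34  93 184];49 [ 33  94 183];50 [ 34  94 184];51 [ 33  93 183];52 [ 33  94 183];53 [ 33  
[... 1926 characters left out ...]
3 [ 27  62 121];164 [ 29  64 122];165 [ 29  64 122];166 [ 29  64 121];167 [ 30  64 121];168 [ 28  62 119];169 [ 28  70 136];170 [ 38 105 190];171 [ 58 110 176];172 [108 128 143];173 [104 127 145];174 [104 126 146];175 [104 126 145];176 [105 127 146];177 [ 97 120 142];178 [ 22  58 118];179 [ 27  62 119];180 [ 28  63 120];181 [ 28  62 119];182 [ 28  62 120];183 [ 28  62 119];184 [ 28  62 120];185 [ 28  63 120];186 [ 26  59 113];187 [ 19  51 110];188 [ 31  88 177];189 [ 37 102 187];190 [ 37 102 185];191 [ 37 101 185];192 [ 37 101 185];193 [ 36 100 185];194 [ 35  99 185];195 [ 30  95 186];196 [ 63 100 179];197 [158 154 139];198 [185 182 169];199 [181 180 168];200 [181 179 167];201 [181 179 167];
```

```bash
python3 - <<'E'
from h import *
import pickle
st=pickle.load(open('w3.pkl','rb'));c=cam('wrist',st)
a=np.load('ax.npy');mu,w=a[:2],a[2:]
for v,z,x in [(32.2,84,102),(67,102,68),(90.5,102,46),(187.5,102,-46),(196.3,102,-56)]:
    s=(onz(c,281,v,z)[:2]-mu)@w-x; print(x,(mu+s*w).round(1))
# jaw centre line at commanded grasp: 
E
```

```text
102 [543.1 275.4]
68 [543.9 275.6]
46 [545.  275.9]
-46 [544.1 275.7]
-56 [545.1 276. ]
```

```bash
python3 -c "
from h import *
goto([544,275.7,120],-73.4)"
```

```text
t 3.1 off [179.6  -1.8 -43. ] rot [ 0.31  0.06 -0.02] q [26. 15. 82. -0. 83. 99.]
```

```bash

python3 -m handwheel '{"gripper":[0,0,0,0,0],"offset":[[10,-1.8,-28],[45,-1.8,-43],[85,-1.8,-43],[125,-1.8,-43],[160,-1.8,-43]],"rot":[[0.3,0,0],[0.3,0,0],[0.3,0,0],[0.3,0,0],[0.3,0,0]]}'
python3 -m handwheel '{"gripper":[0,0,0],"offset":[[10,0,0],[20,0,0],[20,0,0]],"rot":[[0,0,0],[0,0,0],[0,0,0]]}'
python3 - <<'E'
from h import *
f=grab_frame('wrist');cv2.imwrite('pics/w4.png',f[:,:,::-1]);goto([544,275.7,52],-73.4)
E
```

```text
time_s: 3.52
ee_pos: [542.3, 274.9, 137.2]
ee_rot: [11.0, 89.8, -152.4]
force: [-0.4, 0.2, -0.7]
gripper_width: 91.2
time_s: 3.77
ee_pos: [543.6, 276.0, 119.2]
ee_rot: [11.0, 89.9, -152.4]
force: [0.8, 0.7, -0.2]
gripper_width: 91.1
t 3.82 off [68.9  0.7  1. ] rot [ 0.   -0.06  0.01] q [26. 25. 93. -0. 62. 99.]
```

View pics/w4.png

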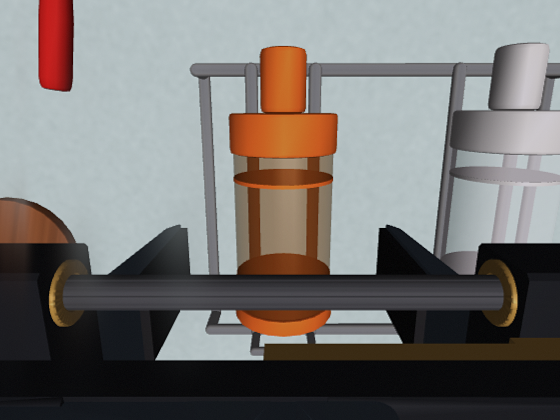

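```bash

python3 -m handwheel '{"gripper":[0,0,0,0,0],"offset":[[20,0.5,0.5],[40,0.5,0.5],[60,0.5,0.5],[68,0.5,0.5],[68,0.5,0.5]],"rot":[[0,0,0],[0,0,0],[0,0,0],[0,0,0],[0,0,0]]}' 40
python3 -m handwheel '{"gripper":[1,1,1,1,1],"offset":[[0,0,0],[0,0,0],[0,0,0],[0,0,0],[0,0,0]],"rot":[[0,0,0],[0,0,0],[0,0,0],[0,0,0],[0,0,0]]}' 40
```

```text
time_s: 4.23
ee_pos: [544.0, 276.1, 52.1]
ee_rot: [18.4, 90.0, -145.0]
force: [0.1, -0.1, -0.0]
gripper_width: 91.2
time_s: 4.65
ee_pos: [544.4, 276.4, 52.8]
ee_rot: [-172.0, 89.9, 24.6]
force: [-0.2, 0.1, 0.1]
gripper_width: 61.0
```

```bash

python3 -m handwheel '{"gripper":[1,1,1],"offset":[[0,0,0],[0,0,0],[0,0,0]],"rot":[[0,0,0],[0,0,0],[0,0,0]]}' 40
python3 -m handwheel '{"gripper":[1,1,1,1,1],"offset":[[-10,0,0],[-30,0,0],[-65,0,0],[-105,0,0],[-145,0,0]],"rot":[[0,0,0],[0,0,0],[0,0,0],[0,0,0],[0,0,0]]}'
python3 -m handwheel '{"gripper":[1,1],"offset":[[0,0,0],[0,0,0]],"rot":[[0,0,0],[0,0,0]]}'
python3 - <<'E'
from h import *
import pickle
s=state();f=grab_frame('wrist');cv2.imwrite('pics/w5.png',f[:,:,::-1]);pickle.dump(s,open('w5.pkl','wb'))
cv2.imwrite('pics/d5.png',grab_frame('side')[:,:,::-1]);print(s['ee_pos'],s['force'],s['gripper_width'])
E
```

```text
time_s: 4.9
ee_pos: [544.4, 276.2, 52.6]
ee_rot: [170.5, 89.9, 7.1]
force: [-0.9, -0.5, 4.4]
gripper_width: 57.0
time_s: 5.32
ee_pos: [543.1, 275.9, 198.1]
ee_rot: [3.0, 89.9, -160.4]
force: [0.7, 1.1, -1.8]
gripper_width: 57.1
time_s: 5.48
ee_pos: [545.1, 276.8, 200.1]
ee_rot: [-168.6, 89.6, 28.0]
force: [0.6, 0.1, -1.2]
gripper_width: 57.4
[545.13169105 276.84573109 200.10721358] [ 0.62406342  0.07365285 -1.22710415] 57.40587417404957
```

View pics/w5.png

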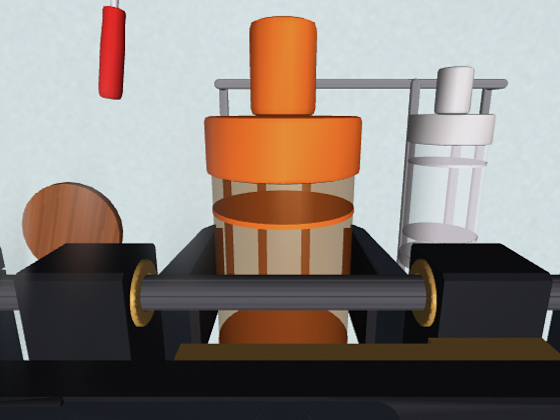

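View pics/d5.png

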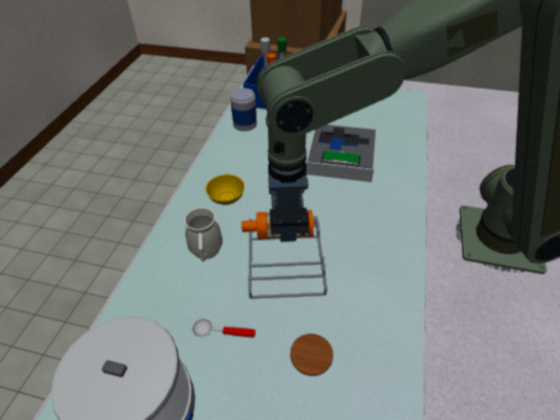

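```bash
python3 - <<'E'
from h import *
p=camera_params('wrist');H=np.array(p['hand_eye'])
c=(p,H[:3,:3],H[:3,3])
im=cv2.imread('pics/w5.png');h=cv2.cvtColor(im,cv2.COLOR_BGR2HSV)
m=cv2.inRange(h,(3,150,60),(25,255,255));m[:,:195]=0
for v in (40,70,100,130,150,165):
    u=np.where(m[v,:400])[0];t,d1=ray(c,u.min()-.5,v);_,d2=ray(c,u.max()+.5,v);d=d1+d2
    print(v,u.min(),u.max(),(t+d*(-19-t[0])/d[0]).round(1), 'apparent half-width angle deg',np.degrees(np.arccos(d1@d2))/2)
col=im[:,278:288].astype(int).mean(1)[:,1:];g=np.abs(np.diff(col,axis=0)).sum(1)
print([(i,int(g[i])) for i in range(0,260) if g[i]>12])
for v,xt,x in [(17,-32,102),(116.5,-50,68),(183,-50,46)]:
    t,d=ray(c,283,v);q=t+d*(xt-t[0])/d[0];print(x,q.round(1),'cup origin z_t',(q[2]+x).round(1))
E
```

```text
40 250 316 [-19.    0.3 -95.1] apparent half-width angle deg 4.666698613806384
70 251 315 [-19.    0.2 -84.5] apparent half-width angle deg 4.655499795841822
100 251 314 [-19.    0.  -73.5] apparent half-width angle deg 4.693088982850899
130 205 360 [-19.    0.  -62.1] apparent half-width angle deg 11.522009716266611
150 206 359 [-19.    0.  -54.2] apparent half-width angle deg 11.481433249177043
165 207 359 [-19.    0.2 -48.1] apparent half-width angle deg 11.467027293559426
[(14, 21), (15, 180), (16, 88), (17, 19), (112, 13), (113, 137), (114, 56), (116, 36), (117, 103), (118, 89), (182, 44), (183, 74), (184, 109), (189, 59), (190, 48), (223, 42), (224, 102), (229, 55), (230, 14)]
102 [ -32.     0.3 -100. ] cup origin z_t 2.0
68 [-50.    0.2 -67.6] cup origin z_t 0.4
46 [-50.    0.2 -46.6] cup origin z_t -0.6
```

```bash

python3 -m handwheel '{"gripper":[1,1,1,1,1],"offset":[[-15,20,7],[-30,55,18],[-45,90,30],[-60,126,42],[-65,164,55]],"rot":[[0,0,0],[0,0,0],[0,0,0],[0,0,0],[0,0,0]]}'
python3 -m handwheel '{"gripper":[1,1,1,1,1],"offset":[[0,37,13],[0,74,26],[0,111,39],[0,148,52],[0,185,65]],"rot":[[0,0,0],[0,0,0],[0,0,0],[0,0,0],[0,0,0]]}'
python3 -m handwheel '{"gripper":[1,1,1,1,1],"offset":[[0,25,7],[0,37,11],[0,37,11],[0,37,11],[0,37,11]],"rot":[[-4,0,0],[-11,0,0],[-18,0,0],[-25,0,0],[-32,0,0]]}'
for i in 1 2 3; do :; done
python3 -m handwheel '{"gripper":[1,1,1,1,1],"offset":[[0,0,0],[0,0,0],[0,0,0],[0,0,0],[0,0,0]],"rot":[[-7,0,0],[-14,0,0],[-21,0,0],[-28,0,0],[-35,0,0]]}'
python3 -c "
from h import *
goto([530,-130,265],92.5)"
```

```text
time_s: 6.0
ee_pos: [537.9, 102.2, 261.9]
ee_rot: [-24.4, 90.0, 172.3]
force: [0.6, 0.6, -1.6]
gripper_width: 57.5
time_s: 6.42
ee_pos: [527.2, -94.1, 259.7]
ee_rot: [-29.9, 89.7, 166.7]
force: [1.1, -0.0, -0.9]
gripper_width: 57.0
time_s: 6.83
ee_pos: [527.6, -131.4, 259.4]
ee_rot: [-66.3, 89.7, 162.6]
force: [-0.7, -0.4, -1.1]
gripper_width: 57.6
time_s: 7.25
ee_pos: [527.7, -130.8, 259.5]
ee_rot: [-100.4, 89.7, 163.5]
force: [0.3, -0.1, -0.9]
gripper_width: 57.7
t 7.25 off [-5.5  2.2 -1.1] rot [-98.54  -0.29   0.17] q [-15.  14.  89.   0.  77.  -9.]
```

```bash

python3 -m handwheel '{"gripper":[1,1,1,1,1],"offset":[[-5,0,0],[-5,0,0],[-5,0,0],[-5,0,0],[-5,0,0]],"rot":[[-7,0,0],[-14,0,0],[-21,0,0],[-28,0,0],[-35,0,0]]}'
python3 -m handwheel '{"gripper":[1,1,1,1,1],"offset":[[0,0,0],[0,0,0],[0,0,0],[0,0,0],[0,0,0]],"rot":[[-7,0,0],[-14,0,0],[-21,0,0],[-28,0,0],[-35,0,0]]}'
python3 -c "
from h import *
goto([530,-130,265],92.5)"
```

```text
time_s: 7.67
ee_pos: [527.7, -130.8, 264.5]
ee_rot: [-135.6, 89.7, 163.3]
force: [-0.6, -0.1, -1.6]
gripper_width: 57.0
time_s: 8.08
ee_pos: [527.7, -130.8, 264.4]
ee_rot: [-170.6, 89.7, 163.4]
force: [-0.1, 0.3, -1.3]
gripper_width: 57.5
t 8.08 off [-0.6  1.7  1.7] rot [-28.55  -0.3   -0.03] q [-15.  14.  88.   0.  78. -79.]
```

```bash

python3 -m handwheel '{"gripper":[1,1,1,1,1],"offset":[[0,0,0],[0,0,0],[0,0,0],[0,0,0],[0,0,0]],"rot":[[-7,-0.1,0],[-14,-0.2,0],[-21,-0.3,0],[-27,-0.3,0],[-27,-0.3,0]]}'
python3 -m handwheel '{"gripper":[1,1],"offset":[[0,0,0],[0,0,0]],"rot":[[0,0,0],[0,0,0]]}'
python3 - <<'E'
from h import *
import pickle
s=state();f=grab_frame('wrist');cv2.imwrite('pics/w6.png',f[:,:,::-1]);pickle.dump(s,open('w6.pkl','wb'))
print(s['ee_pos'],s['ee_rot']); goto([504.6,-276.8,150],92.5)
E
```

```text
time_s: 8.5
ee_pos: [527.8, -130.9, 264.7]
ee_rot: [14.6, 90.0, 15.3]
force: [-0.2, -0.2, -1.2]
gripper_width: 57.4
time_s: 8.67
ee_pos: [528.4, -131.0, 265.8]
ee_rot: [-9.6, 89.8, -9.2]
force: [-0.0, -0.5, -1.1]
gripper_width: 57.4
[ 528.36927621 -131.0130429   265.79071758] [-9.64722058 89.83643876 -9.16574661]
t 8.72 off [ 116.1 -145.4  -25.5] rot [-2.    0.19  0.04] q [ -15.   14.   88.    0.   78. -106.]
```

View pics/w6.png

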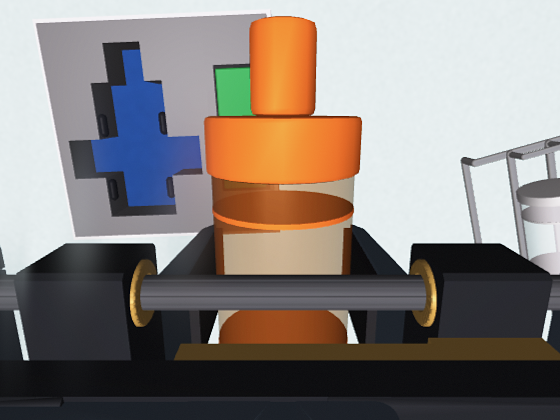

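```bash
python3 - <<'E'
from h import *
import pickle
from itertools import permutations
st=pickle.load(open('w6.pkl','rb'));im=cv2.imread('pics/w6.png');c=cam('wrist',st)
x0,y0,x1,y1=60,33,207,225
roi=im[y0:y1,x0:x1];h=cv2.cvtColor(roi,cv2.COLOR_BGR2HSV)
m=((roi.max(2)<85)|(h[...,1]>120)).astype(np.uint8)*255
cs,_=cv2.findContours(m,cv2.RETR_EXTERNAL,cv2.CHAIN_APPROX_NONE);k=max(cs,key=cv2.contourArea)
a=cv2.approxPolyDP(k,3.5,True)[:,0]+[x0,y0]
B=np.array([onz(c,u,v,65)[:2] for u,v in a])
T=np.array([(-59.5,-33.5),(-19,-33.5),(-19,-64),(19,-64),(19,-33.5),(71.5,-33.5),(71.5,-17),(106,-17),(106,17),(71.5,17),(71.5,33.5),(19,33.5),(19,64),(-19,64),(-19,33.5),(-59.5,33.5)])
print(len(a)); th=np.radians(-177.5);Rm=np.array([[np.cos(th),-np.sin(th)],[np.sin(th),np.cos(th)]])
W=T@Rm.T+[504.6,-276.8]
M=[];N=[]
for p,b in zip(a,B):
    d=np.linalg.norm(W-b,axis=1);i=d.argmin();print(p,b.round(1),T[i],d[i].round(1))
    if d[i]<8: M.append(T[i]);N.append(b)
t,thh,r=rigid2(M,N);print(t,thh);print(r.round(1).tolist())
cv2.drawContours(roi,[k],-1,(0,255,255),1)
cv2.imwrite('pics/w6p.png',cv2.resize(roi,None,fx=3,fy=3,interpolation=cv2.INTER_NEAREST))
E
```

```text
19
[103  43] [ 399.4 -297.5] [106.  17.] 0.9
[108  82] [ 433.5 -296.7] [71.5 17. ] 0.5
[91 83] [ 434.5 -312.8] [71.5 33.5] 0.6
[100 139] [ 486.5 -310.3] [19.  33.5] 1.0
[ 69 141] [ 488.6 -340.9] [19. 64.] 0.7
[ 75 175] [ 522.2 -339.4] [-19.  64.] 4.2
[106 178] [ 525.  -308.7] [-19.   33.5] 0.7
[112 215] [ 563.6 -306.9] [-59.5  33.5] 2.1
[175 213] [ 561.  -241.9] [-59.5 -33.5] 2.0
[171 175] [ 521.5 -243.4] [-19.  -33.5] 1.0
[201 173] [ 519.3 -213.2] [-19. -64.] 1.9
[201 169] [ 515.3 -213. ] [-19. -64.] 5.6
[188 168] [ 514.4 -225.9] [-19. -64.] 15.3
[201 167] [ 513.3 -212.9] [-19. -64.] 7.6
[198 136] [ 482.9 -214.4] [ 19. -64.] 0.7
[166 136] [ 483.1 -245.6] [ 19.  -33.5] 1.8
[161  84] [ 434.9 -246.9] [ 71.5 -33.5] 3.2
[143  80] [ 431.4 -263.5] [ 71.5 -17. ] 1.2
[138  42] [ 398.3 -265.3] [106. -17.] 0.9
[ 503.39175495 -276.93005956] -177.23630045272296
[[1.1, 1.5], [0.7, 0.7], [0.9, 1.1], [0.4, 1.0], [1.1, 0.9], [-3.2, 0.5], [1.1, 0.7], [-0.9, 0.7], [-0.3, -1.3], [0.8, -0.8], [0.0, -1.1], [-4.0, -1.0], [-6.0, -0.9], [1.6, -0.5], [0.3, -1.2], [4.5, 0.0], [0.3, -0.1], [1.6, -0.2]]
```

View pics/w6p.png

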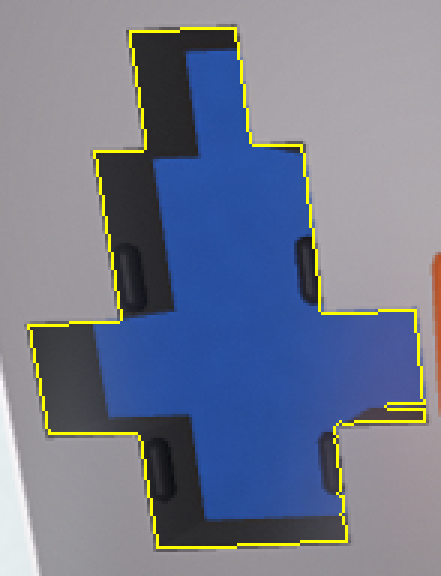

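```bash

python3 -m handwheel '{"gripper":[1,1,1,1,1],"offset":[[0,-36,-6],[0,-72,-12],[10,-108,-18],[30,-145,-25],[60,-145,-25]],"rot":[[-1,0.1,0],[-2,0.2,0],[-2,0.2,0],[-2,0.2,0],[-2,0.2,0]]}' 45
python3 -m handwheel '{"gripper":[1,1,1,1,1],"offset":[[30,0,0],[55,0,0],[75,0,0],[75,0,0],[75,0,0]],"rot":[[0,0,0],[0,0,0],[0,0,0],[0,0,0],[0,0,0]]}'
python3 - <<'E'
from h import *
import pickle
s=state();f=grab_frame('wrist');cv2.imwrite('pics/w7.png',f[:,:,::-1]);pickle.dump(s,open('w7.pkl','wb'))
cv2.imwrite('pics/d7.png',cv2.resize(grab_frame('side')[:,:,::-1][80:230,220:420],None,fx=4,fy=4))
cv2.imwrite('pics/s7.png',cv2.resize(grab_frame('scene')[:,:,::-1][40:190,120:320],None,fx=4,fy=4))
print(s['ee_pos'],s['force']); goto([504,-276.8,60],92.5)
E
```

```text
time_s: 9.13
ee_pos: [506.2, -283.3, 208.6]
ee_rot: [-53.1, 89.4, -50.8]
force: [1.4, -0.5, -1.0]
gripper_width: 57.4
time_s: 9.55
ee_pos: [505.3, -276.4, 131.3]
ee_rot: [-177.3, 90.0, -174.7]
force: [0.4, -0.1, -0.6]
gripper_width: 57.2
[ 505.30610124 -276.35292703  131.28272337] [ 0.37440256 -0.12100759 -0.5646301 ]
t 9.7 off [73.8  0.7 -3.3] rot [0.1  0.26 0.19] q [ -30.   22.   96.   -0.   61. -122.]
```

View pics/w7.png

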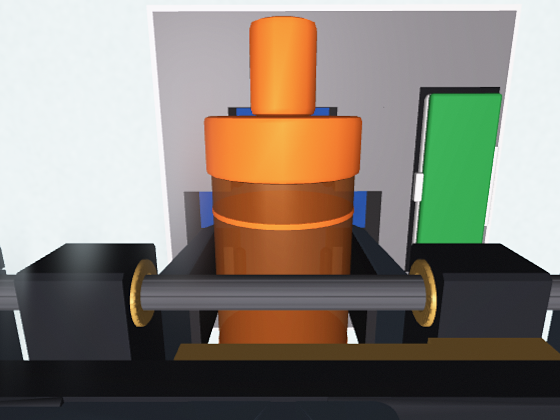

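View pics/s7.png

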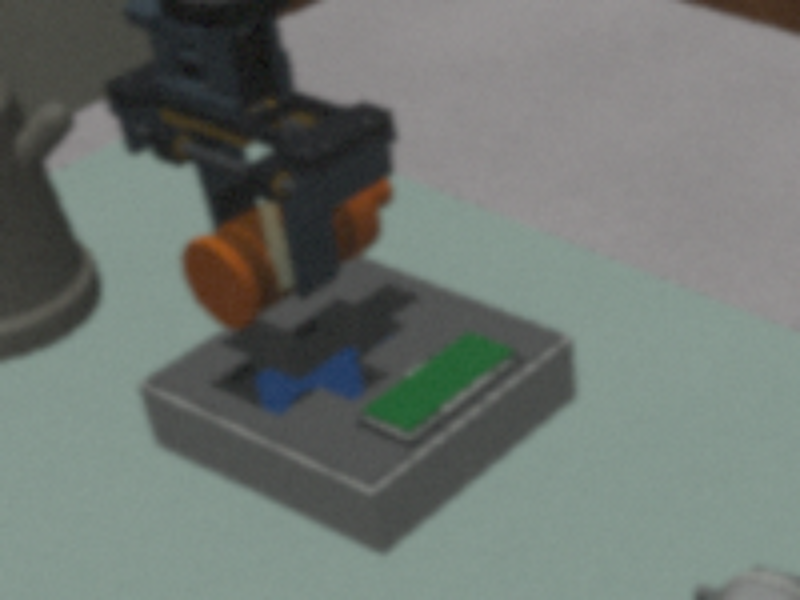

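View pics/d7.png

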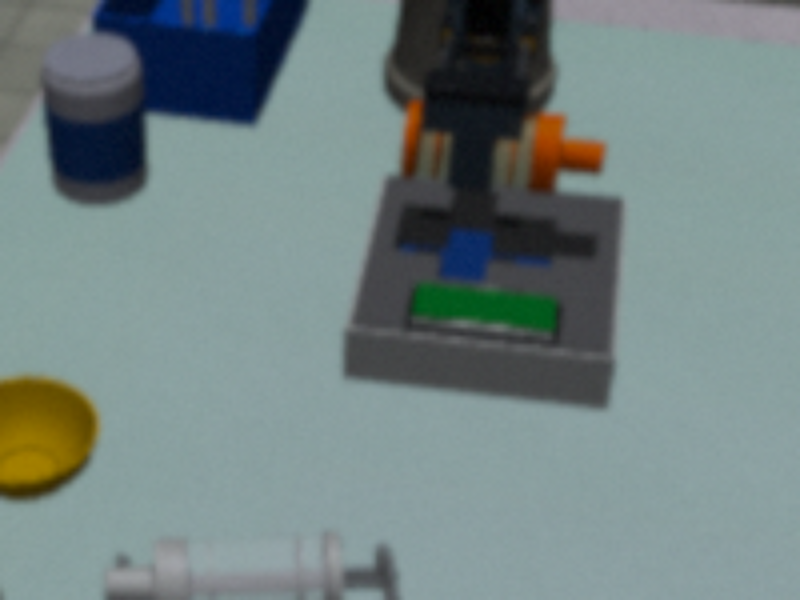

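```bash
python3 - <<'E'
from h import *
import pickle
st=pickle.load(open('w7.pkl','rb'));im=cv2.imread('pics/w7.png');c=cam('wrist',st)
for u in (192,373,): print([ (v,im[v,u].tolist()) for v in range(187,196)])
print([(v,im[v,240].tolist()) for v in range(103,114)])
th=np.radians(-177.5);Rm=np.array([[np.cos(th),-np.sin(th)],[np.sin(th),np.cos(th)]])
for u,v in [(185,191.5),(381,191.5),(228,107),(337,107)]: print((Rm.T@(onz(c,u,v,65)[:2]-[504.4,-276.8])).round(1))
E
```

```text
[(187, [174, 169, 178]), (188, [171, 168, 177]), (189, [174, 169, 179]), (190, [170, 166, 175]), (191, [140, 137, 145]), (192, [89, 87, 98]), (193, [93, 91, 101]), (194, [93, 91, 102]), (195, [94, 92, 101])]
[(187, [157, 152, 157]), (188, [157, 151, 156]), (189, [160, 155, 159]), (190, [148, 144, 149]), (191, [66, 64, 66]), (192, [47, 45, 48]), (193, [51, 48, 52]), (194, [51, 49, 52]), (195, [51, 49, 51])]
[(103, [181, 177, 182]), (104, [183, 178, 183]), (105, [184, 180, 185]), (106, [173, 170, 176]), (107, [109, 97, 99]), (108, [150, 75, 38]), (109, [179, 90, 45]), (110, [176, 89, 46]), (111, [175, 89, 45]), (112, [176, 90, 47]), (113, [179, 90, 45])]
[19. 63.]
[ 19.  -63.4]
[71.6 33.3]
[ 71.6 -33.2]
```

```bash

python3 -m handwheel '{"gripper":[1,1],"offset":[[0,0,-1],[0,0,-1]],"rot":[[0,0,0],[0,0,0]]}'
python3 -c "
from h import *
goto([504,-276.8,75],92.5)"
python3 -m handwheel '{"gripper":[1],"offset":[[0,0,0]],"rot":[[0,0,0]]}'
python3 -c "
from h import *
goto([504,-276.8,75],92.5)"
```

```text
time_s: 9.87
ee_pos: [505.3, -276.9, 133.4]
ee_rot: [-36.8, 89.7, -34.2]
force: [-0.1, 0.7, -1.5]
gripper_width: 57.2
t 9.87 off [58.4  0.3 -1.5] rot [0.11 0.2  0.15] q [ -30.   22.   97.   -0.   61. -122.]
time_s: 9.95
ee_pos: [505.1, -276.8, 133.0]
ee_rot: [-36.3, 89.8, -33.7]
force: [-0.1, -0.7, -1.6]
gripper_width: 57.2
t 9.95 off [58.   0.1 -1.3] rot [0.11 0.17 0.13] q [ -30.   22.   97.   -0.   61. -122.]
```

```bash

python3 -m handwheel '{"gripper":[1,1,1,1,1],"offset":[[20,0.1,-1.2],[40,0.1,-1.2],[60,0.1,-1.2],[72,0.1,-1.2],[72,0.1,-1.2]],"rot":[[0.1,0.2,0.1],[0.1,0.2,0.1],[0.1,0.2,0.1],[0.1,0.2,0.1],[0.1,0.2,0.1]]}' 50
python3 -m handwheel '{"gripper":[1],"offset":[[0,0,0]],"rot":[[0,0,0]]}'
python3 - <<'E'
from h import *
f=grab_frame('wrist');cv2.imwrite('pics/w8.png',f[:,:,::-1]);goto([504,-276.8,34],92.5);print(state()['force'],state()['torque'])
E
```

```text
time_s: 10.37
ee_pos: [503.1, -276.4, 58.2]
ee_rot: [159.6, 89.8, 162.1]
force: [-0.6, -0.6, -0.6]
gripper_width: 57.2
time_s: 10.45
ee_pos: [503.7, -276.7, 60.1]
ee_rot: [162.9, 89.9, 165.4]
force: [0.5, -0.4, -0.6]
gripper_width: 57.4
t 10.5 off [26.7  0.1  0. ] rot [ 0.   -0.08 -0.01] q [ -30.   26.  102.   -0.   52. -122.]
[ 0.18032449 -0.36407005 -0.36131586] [ 0.11486732  0.01940495 -0.02038898]
```

View pics/w8.png

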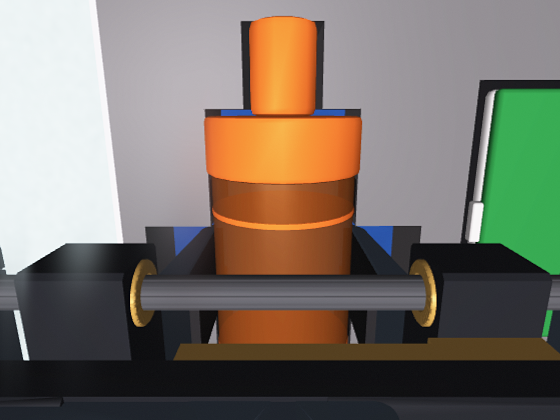

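Cup centred over the pocket: the spout (250–316) sits inside the narrow end (242–324) and the notch (147–420) is symmetric about 283. Pressing down while holding.

```bash

python3 -m handwheel '{"gripper":[1,1,1,1],"offset":[[3,0,0],[6,0,0],[9,0,0],[12,0,0]],"rot":[[0,0,0],[0,0,0],[0,0,0],[0,0,0]]}' 55
python3 -m handwheel '{"gripper":[1,1,1],"offset":[[3,0,0],[6,0,0],[9,0,0]],"rot":[[0,0,0],[0,0,0],[0,0,0]]}'
python3 -c "
from h import *
goto([504,-276.8,34],92.5);print(state()['force'],state()['torque'])"
```

```text
time_s: 10.83
ee_pos: [505.0, -277.1, 50.6]
ee_rot: [-36.8, 89.9, -34.3]
force: [-0.7, 2.3, 12.6]
gripper_width: 57.2
time_s: 11.08
ee_pos: [505.4, -277.1, 41.7]
ee_rot: [-30.4, 89.8, -27.9]
force: [-0.4, 1.6, 9.2]
gripper_width: 57.1
t 11.08 off [ 7.7  0.4 -1.4] rot [-0.    0.16  0.09] q [ -30.   27.  103.    0.   50. -122.]
[-0.36957349  1.60738907  9.15411517] [ 0.5434266  -0.05514363  0.01843174]
```

```bash

python3 -m handwheel '{"gripper":[1,1,1],"offset":[[3,0,0],[5,0,0],[6,0,0]],"rot":[[0,0,0],[0,0,0],[0,0,0]]}'
python3 -m handwheel '{"gripper":[1,1,1],"offset":[[1.5,0,0],[3,0,0],[3,0,0]],"rot":[[0,0,0],[0,0,0],[0,0,0]]}'
python3 -c "
from h import *
goto([504,-276.8,34],92.5);print(state()['force'],state()['torque'])"
```

```text
time_s: 11.33
ee_pos: [505.1, -276.9, 34.8]
ee_rot: [-28.7, 89.9, -26.2]
force: [-1.1, 3.6, 15.8]
gripper_width: 57.1
time_s: 11.58
ee_pos: [505.1, -276.9, 34.8]
ee_rot: [-28.1, 89.9, -25.6]
force: [-3.9, 4.7, 26.5]
gripper_width: 57.0
t 11.58 off [ 0.8  0.1 -1.1] rot [-0.01  0.13  0.07] q [ -30.   28.  103.    0.   49. -122.]
[-3.87167701  4.70403162 26.54914771] [1.10323113 0.79237633 0.06103543]
```

```bash

python3 -m handwheel '{"gripper":[1,1],"offset":[[-2,0,0],[-2.5,0,0]],"rot":[[0,0,0],[0,0,0]]}' 30
python3 -m handwheel '{"gripper":[0.1,0.1,0.1,0.1,0.1],"offset":[[0,0,0],[0,0,0],[0,0,0],[0,0,0],[0,0,0]],"rot":[[0,0,0],[0,0,0],[0,0,0],[0,0,0],[0,0,0]]}'
python3 -m handwheel '{"gripper":[0.1,0.1],"offset":[[0,0,0],[0,0,0]],"rot":[[0,0,0],[0,0,0]]}'
python3 - <<'E'
from h import *
f=grab_frame('wrist');cv2.imwrite('pics/w9.png',f[:,:,::-1])
E
```

```text
time_s: 11.75
ee_pos: [505.1, -276.9, 34.9]
ee_rot: [-29.6, 89.9, -27.1]
force: [2.4, 2.8, 7.9]
gripper_width: 57.5
time_s: 12.17
ee_pos: [503.3, -276.7, 32.1]
ee_rot: [163.7, 89.8, 166.2]
force: [0.2, 0.9, -0.2]
gripper_width: 82.0
time_s: 12.33
ee_pos: [503.5, -276.7, 32.3]
ee_rot: [164.7, 89.9, 167.2]
force: [0.1, 0.7, -0.3]
gripper_width: 81.8
```

View pics/w9.png

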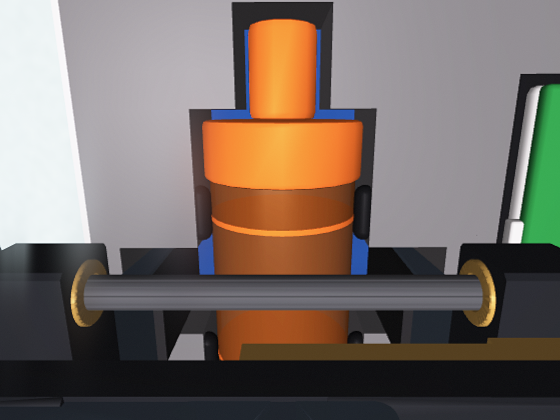

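```bash

python3 -m handwheel '{"gripper":[0.1,0.1,0.1,0.1,0.1],"offset":[[-20,0,0],[-50,0,0],[-90,0,0],[-130,0,0],[-170,0,0]],"rot":[[0,0,0],[0,0,0],[0,0,0],[0,0,0],[0,0,0]]}'
python3 -m handwheel '{"gripper":[0,0,0,0,0],"offset":[[-30,0,30],[-50,0,60],[-50,0,60],[-50,0,60],[-50,0,60]],"rot":[[0,0,0],[0,0,0],[0,0,0],[0,0,0],[0,0,0]]}'
python3 - <<'E'
from h import *
import pickle
s=state();f=grab_frame('wrist');cv2.imwrite('pics/w10.png',f[:,:,::-1]);pickle.dump(s,open('w10.pkl','wb'))
cv2.imwrite('pics/d10.png',grab_frame('side')[:,:,::-1]);cv2.imwrite('pics/s10.png',grab_frame('scene')[:,:,::-1])
cv2.imwrite('pics/d10z.png',cv2.resize(cv2.imread('pics/d10.png')[110:190,290:390],None,fx=6,fy=6))
c=cam('wrist',s);h=cv2.cvtColor(f,cv2.COLOR_RGB2HSV);m=cv2.inRange(h,(3,150,60),(25,255,255))
print(s['time_s'],s['ee_pos'])
for v in range(0,240,6):
    u=np.where(m[v])[0]
    if len(u)>8: print(v,u.min(),u.max(),end=' | ')
E
```

```text
time_s: 12.8
ee_pos: [503.5, -276.5, 204.1]
ee_rot: [161.6, 89.8, 164.1]
force: [0.9, -0.8, 0.3]
gripper_width: 82.0
time_s: 13.22
ee_pos: [562.9, -273.7, 251.0]
ee_rot: [160.7, 89.7, 163.2]
force: [0.2, -0.3, 0.2]
gripper_width: 91.2
13.2167 [ 562.91679577 -273.73032003  251.03445685]
6 273 291 | 12 268 295 | 18 268 295 | 24 268 295 | 30 268 295 | 36 269 295 | 42 269 295 | 48 250 314 | 54 249 315 | 60 249 315 | 66 249 315 | 72 249 314 | 78 252 309 | 84 253 309 | 90 252 312 | 96 253 309 | 102 253 309 | 108 253 309 | 114 253 309 | 120 253 309 | 126 253 309 | 132 253 308 | 138 253 308 | 144 253 308 | 150 254 308 | 156 253 311 | 162 254 308 | 168 254 308 | 174 251 312 | 180 251 312 | 186 259 304 |
```

View pics/w10.png

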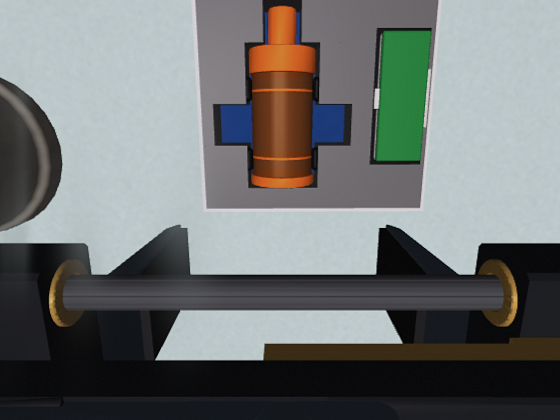

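View pics/d10.png

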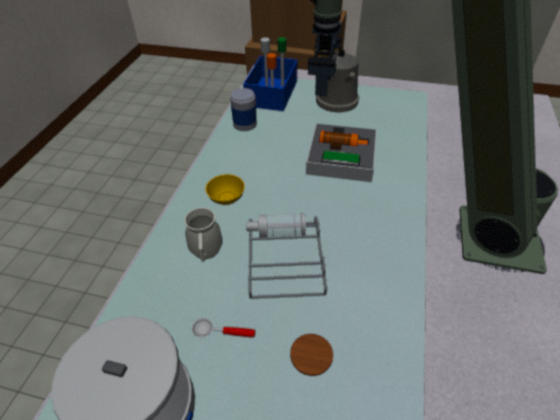

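View pics/d10z.png

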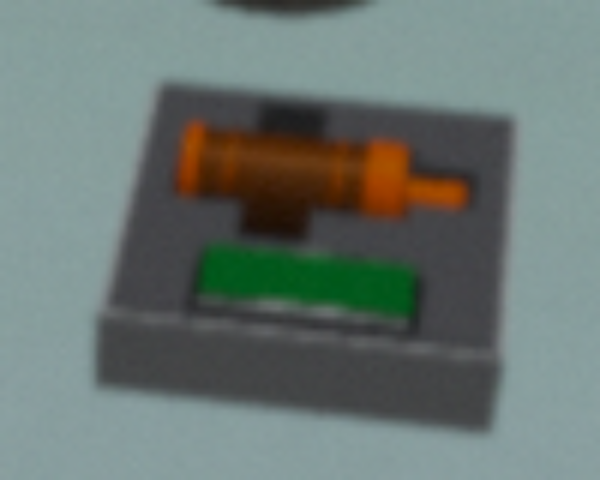

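```bash
python3 - <<'E'
from h import *
import pickle
st=pickle.load(open('w10.pkl','rb'));c=cam('wrist',st);s=cam('scene');d=cam('side')
th=np.radians(-177.5);Rm=np.array([[np.cos(th),-np.sin(th)],[np.sin(th),np.cos(th)]])
P=lambda x,y,z:np.r_[Rm@[x,y]+[504.4,-276.8],z+10]
im=cv2.imread('pics/w10.png').astype(int)
col=im[:,278:286].mean(1)[:,1:];g=np.abs(np.diff(col,axis=0)).sum(1);print([(i,int(g[i])) for i in range(0,200) if g[i]>15])
# expected rows if home / if on lips, several features
for n,x,r in [('tip',102,13),('lidfront',68,31),('lidrear',46,31),('ringfront',-46,31),('ringrear',-56,31)]:
    print(n,[proj(c,P(x,0,a+r)).round(1).tolist() for a in (43,64)], 'width62 expected', [ (proj(c,P(x,31,a))-proj(c,P(x,-31,a)))[0].round(1) for a in (43,64)])
for n,x in (('side',d),('scene',s)):
  im2=cv2.imread(f'pics/{n[0] if n=="scene" else "d"}10.png');h=cv2.cvtColor(im2,cv2.COLOR_BGR2HSV);m=cv2.inRange(h,(3,130,60),(20,255,255))
  m0=np.zeros_like(m);a=(110,160,310,380) if n=='side' else (80,170,150,270);m0[a[0]:a[1],a[2]:a[3]]=m[a[0]:a[1],a[2]:a[3]]
  k,l,S,C=cv2.connectedComponentsWithStats(m0)
  print(n,[S[i].tolist()+C[i].round(1).tolist() for i in range(1,k) if S[i,4]>8])
  print('exp home/lips tip',[proj(x,P(102,0,z)).round(1).tolist() for z in (43,64)],'lid mid',[proj(x,P(57,0,z)).round(1).tolist() for z in (43,64)],'ring mid',[proj(x,P(-51,0,z)).round(1).tolist() for z in (43,64)])
im=cv2.imread('pics/s10.png')[60:190,140:280];cv2.imwrite('pics/s10z.png',cv2.resize(im,None,fx=4,fy=4))
E
```

```text
[(4, 64), (5, 162), (6, 47), (43, 34), (44, 46), (69, 31), (70, 145), (71, 89), (87, 40), (88, 66), (90, 75), (91, 18), (156, 17), (157, 77), (159, 62), (160, 52), (176, 20), (177, 67), (178, 78), (186, 19), (187, 92), (188, 30)]
tip [[282.0, 3.7], [282.0, -3.7]] width62 expected [np.float64(-69.3), np.float64(-73.8)]
lidfront [[282.1, 42.4], [282.1, 37.5]] width62 expected [np.float64(-67.6), np.float64(-71.9)]
lidrear [[282.1, 70.2], [282.1, 67.3]] width62 expected [np.float64(-66.6), np.float64(-70.7)]
ringfront [[282.3, 177.2], [282.3, 181.3]] width62 expected [np.float64(-62.6), np.float64(-66.2)]
ringrear [[282.3, 188.0], [282.3, 192.7]] width62 expected [np.float64(-62.1), np.float64(-65.7)]
side [[319, 130, 49, 16, 463, 341.7, 138.0]]
exp home/lips tip [[366.6, 144.0], [367.5, 138.8]] lid mid [[353.1, 142.5], [353.8, 137.4]] ring mid [[321.2, 139.0], [321.5, 133.9]]
scene [[175, 113, 47, 30, 572, 198.4, 126.6]]
exp home/lips tip [[220.6, 116.1], [219.7, 109.9]] lid mid [[210.4, 123.2], [209.2, 116.9]] ring mid [[183.7, 141.4], [182.1, 135.1]]
```

View pics/s10z.png

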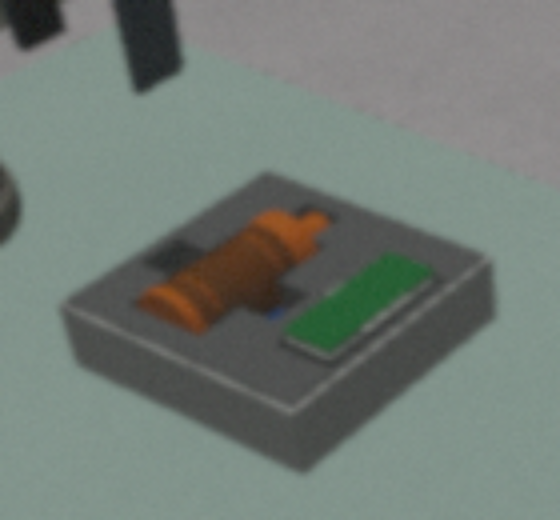

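```bash
python3 -c "
from workcell import *
print(job_done(),state()['time_s'],state()['force'])"
```

```text
the job is handed in; nothing more can be done
the job is handed in; nothing more can be done
```

The amber cup is lying in the foam tray's cup pocket with its spout in the narrow end, pressed down to the floor. I handed the job in at about 13.4 s.

I lifted it from the rack by its body, turned it about 166°, lowered it over the pocket and pressed it down while still gripping. The push past the lips showed about 9 to 16 N. The cup then stopped at TCP z 34.8 mm, and the force rose to 26 N without it moving further. I released it and backed the gripper off above the tray.

- **Seating:** in the last wrist picture the spout tip, lid edges and base ring are within about 1.3 pixels of where a fully home, level cup should appear. A cup still resting on the lips would be 3 to 9 pixels off at these points. All four lips showed above the body.
- **Other things:** in the last side and wrist pictures the clear cup is still in the rack, and the pacifier case, jug, bowl, spoon and coaster look unmoved. I judged the bystanders by eye only.
- **Disagreements:** the fixed cameras placed the cup in the rack about 2.5 mm differently from the wrist camera, and my pocket fits came out about 1% small. Neither affected the fit. The side and scene views were too coarse to confirm the seating height on their own.

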